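Lower the ratchet magnifier over the coin die

ROBOT

A 7-joint arm with a two-finger parallel gripper is mounted at the origin on the work surface. World frame = base frame: x ahead of the robot, y to its left, z up, the work surface at z = 0. Lengths are in mm, angles in rad, forces in N, time in s.
With the tool pointing down it reaches from about 400 to 925 mm from the base axis. Payload 5.6 kg.
Tool frame: the origin (TCP) lies midway between the tips of the shut fingers; the grasp point (between the pads) lies 19 mm behind it; z points along the fingers, y is the line along which they close (so a half turn about z gives the same grasp; the last joint's range is limited). The gripper opens to 85 mm and grips with 20 to 120 N. Pads are 22 mm wide; open, the fingers measure 114 mm over their backs; the gripper's body (76 mm by 85 mm) begins 54 mm behind the grasp point. The pads swing forward as they close: fully open they stand 13 mm farther back than shut.
Start: joints at [-1.276, 0.468, -0.012, 1.603, 0.006, 1.071, -0.056], TCP at [215.458, 613.259, 231.29] pointing down, gripper open.
Joint ranges: [-2.53, 2.53], [-0.31, 2.02], [-1.57, 1.55], [0.28, 2.44], [-1.29, 4.43], [0.15, 1.84], [-2.92, 2.92]. Speed limits (rad/s): [2.57, 2.57, 3.14, 3.14, 3.14, 3.14, 3.14].

INTERFACE

Orientations are given as a unit quaternion [w, x, y, z].
In Python, from workcell import get_obs, grab_frame, finish_job gives the robot as it stands.
- The arm moves only by the shell command python3 -m jog 'ROWS'. ROWS is JSON, a list that holds one entry, the list of rows, each a list of 7 numbers: the shift along the world's x, y, z each as a share of 0.5 m, from -1 to 1, then the turn, a rotation vector about the world's x, y, z each as a share of 180 degrees, from -1 to 1, then the opening, from 0 (shut) to 1 (fully open). A call has 1 to 5 rows; each row shifts and turns the commanded pose from where the row before left it; what a row does not reach is not made up. A row lasts 1/8 s, in which the tool goes at most 62.5 mm and 10.7 degrees, less where a joint would pass 70% of its speed; a pose out of reach is approached as far as the arm can. A call with a number of a shift or a turn outside -1 to 1 is refused whole. A call with a gripper value outside its range is refused whole. The fingers move at their own pace and stop on an object; the grip force is fixed at half the most. Time passes only in rows, so rows that do not move let the fingers close. It gives the time, the measured TCP pose, the force, the opening and the grip force at its end, in the units of the state.
- get_obs(): the state, without advancing time (a new reading comes with each control period).
- grab_frame(name): name is "scene" or "top"; returns a dict with "img" (384x512x3 uint8, red, green, blue), "vfov" (degrees; the focal length in pixels is half the picture's height over the tangent of half this angle, whatever the lens; pixels are square), "cx", "cy" (the principal point, pixels), "k1" (the pictures are not rectified: a ray, as slopes to the right and down, at radius r is drawn at 1 + k1 r^2 times it, then the intrinsics apply), "rvec" (rotation vector, rad) and "tvec" (3), from world to camera coordinates, as OpenCV has them. Camera axes: x right, y down, z forward; pixel columns grow to the right and rows downward; lengths in mm; the calibration is good to about 2 mm. A picture is of the moment at which its call begins. There is no depth.
- finish_job(): hands the job in; it is judged then, once.
The state is a dict: "t": time; "q": joint angles; "qvel": joint speeds; "effort": joint torques, N m; "eef_pos": TCP position; "tool_rot": TCP orientation; "force": force on the tool from outside, world axes, zero at the start; "torque": the same for the moment, N m; "opening": finger opening in mm; "grip_force": force on a finger pad.
Only numpy, scipy, OpenCV 4.12 (cv2) and the standard library are available. Lean on these libraries where they do the work, as an engineer would, in place of code of your own. Each camera call takes 0.05 s, during which the arm holds its last target. There are 200 camera calls.

TASK

Swing the bench magnifier down over the coin die. Press the yellow tail pad of the ratchet pawl down to its stop, so that the pawl tips over and stays clear of the teeth; then push the raised arm down by the red bar at its end, without slamming it, until it lies level on its stop. Leave the pawl tipped free, do not touch the lens glass, and leave the dies, tools and everything else where they stand.

Things in the scene. Friction and masses are not known exactly. Their poses are not given: they have to be found in the camera images.
- stand: green steel magnifier stand bolted to the bench: base plate 190 x 110 x 12 mm, two upright cheek plates. Origin on the bench surface straight below the arm's hinge; x is the level direction in which the arm points, z up; the arm and the pawl both move in the stand's xz plane (y = 0)
- main_hinge (a point): centre of the arm's hinge (axis along the stand's y), 130 mm above the bench, at the centre of a toothed steel disc 102 mm across its teeth
- swing_arm (a joint): elevation of the magnifier arm in rad: 0 = level, resting on its stop; positive = outer end raised (it starts at about 0.5 to 0.75; limit 1.05). The hinge is stiff: the arm stays where it is left and takes some 2 to 5 N at the red bar to push down. With the pawl in, the teeth block it from going down more than one tooth (0.22 rad of slack)
- push_bar (a point): centre of the red cross bar at the arm's outer end, a round bar 16 mm in diameter and 60 mm long along the stand's y, 250 mm from the hinge. It moves on a circle about main_hinge: its stand x is 0.25 cos(joint), its height 0.13 + 0.25 sin(joint) m
- lens: magnifying glass in a black ring (94 mm over all) on the arm; origin at the glass centre, 175 mm from the hinge; glass 72 mm across. Not to be touched
- pawl (a joint): angle of the brass ratchet pawl in rad: about 0 to 0.15 = hook lying in the teeth, 0.5 = tail pad pressed down to its stop, hook clear. A 34 mm brass ball above the pivot makes it tip over: past about 0.26 it falls on to 0.5 by itself and stays there. Pressing needs less than 1 N until the stop
- tail_pad (a point): centre of the upper face of the yellow tail pad of the pawl, 34 x 30 x 6 mm, at the end away from the arm. With the pawl in, it is at stand x -0.139, height 0.215 m and slopes up by 0.5 rad away from the arm; pressed home (pawl 0.5) it is level at stand x -0.150, height 0.177 m. Pawl pivot at stand x -0.070, height 0.174 m; the ball's top stands 61 mm above the pivot
- coin_die: steel die 64 mm in diameter, 42 mm high with brass relief on top, on the bench below where the lens comes down; origin at its underside. Loose, leave it
- graver: graver lying on the bench beside the stand: dark wooden handle, steel blade, about 130 mm long along its x, 25 mm high. Loose, leave it
- graver_b: a second such graver, lighter handle. Loose, leave it
- brush: wooden bench brush 175 mm long along its x, 26 mm high. Loose, leave it
- blank_die: plain steel die 54 mm in diameter, 55 mm high. Loose, leave it
- short_die: steel die 72 mm in diameter, 35 mm high with copper relief. Loose, leave it
- oilstone: oilstone on a wooden block 170 x 70 x 36 mm. Loose, leave it
- graver_pot: dark steel pot of punches, 72 mm in diameter, 140 mm high. Loose, leave it

How it is judged (in metres and radians):
On the way, in this order (a step that is already met when the one before it is completed fails the run):
1. the pawl is pressed free with the arm still raised (value of joint pawl above 0.4 rad and value of joint swing_arm above 0.2 rad), for 0.2 s.
2. the arm is pushed down onto its stop (value of joint swing_arm below 0.03 rad), for 0.2 s.
At the end, for the whole second after the job is handed in: the arm lies level on its stop (joint under 0.035 rad) at rest, with the pawl still tipped free (over 0.4 rad) (value of joint swing_arm below 0.035 rad and value of joint pawl above 0.4 rad and velocity of joint swing_arm between -0.05 and 0.05 rad/s); the robot touches nothing.
It fails at once if the arm is forced down past the teeth with the pawl in (value of joint each of pawl, swing_arm below 0.2 rad).
It fails at once if the arm slams down (faster than 2 rad/s) (velocity of joint swing_arm below -2 rad/s).
It fails at once if the arm is lifted up instead of pushed down (value of joint swing_arm above 0.95 rad).
It fails at once if the lens glass is touched (contact force between any of the fingers, the arm and lens above 0.5 N).
It fails at once if a die, tool or pot is moved by more than 15 mm or lifted (distance of any of coin_die, graver, graver_b, brush, blank_die, short_die, oilstone, graver_pot from where it was at the start of the episode above 0.015 m).
It also fails if it takes over 48 s, if anything falls off the work surface, if the arm or the gripper's body presses on something with over 40 N, if the wrist force passes 120 N, or if a joint passes its speed limit or range.

## Working session

There is one attempt and no reset: what is moved stays moved. The work goes in short steps, Python scripts to look and compute and a shell command to move; the robot and the scene stay as the last step left them, time stands still between calls to the robot, and variables do not carry over. Pictures are saved under pics/ and viewed, at most 10 in all, crops included, and the job is handed in when it is done.

```bash
mkdir -p pics; cat > h.py <<'E'
import numpy as np, cv2
from workcell import get_obs, grab_frame
def cam(f):
    H=f["img"].shape[0]; fl=H/2/np.tan(np.radians(f["vfov"])/2)
    K=np.array([[fl,0,f["cx"]],[0,fl,f["cy"]],[0,0,1.]])
    return K,np.array([f["k1"],0,0,0,0.]),np.array(f["rvec"],float),np.array(f["tvec"],float)
def ray(f,uv):
    K,d,r,t=cam(f); n=cv2.undistortPoints(np.array([[uv]],float),K,d)[0,0]
    R=cv2.Rodrigues(r)[0]; v=R.T@np.array([n[0],n[1],1]); return -R.T@t, v/np.linalg.norm(v)
def onz(f,uv,z):
    o,v=ray(f,uv); return o+v*(z-o[2])/v[2]
def tri(f1,u1,f2,u2):
    A=np.zeros((3,3));b=np.zeros(3);L=[]
    for f,u in((f1,u1),(f2,u2)):
        o,v=ray(f,u);P=np.eye(3)-np.outer(v,v);A+=P;b+=P@o;L.append((o,v))
    p=np.linalg.solve(A,b); return p,[np.linalg.norm((np.eye(3)-np.outer(v,v))@(p-o)) for o,v in L]
def proj(f,p):
    K,d,r,t=cam(f); return cv2.projectPoints(np.array(p,float).reshape(-1,1,3),r,t,K,d)[0][:,0]
def blobs(f,h0,h1,s,v,amin=30):
    m=cv2.inRange(cv2.cvtColor(f["img"],cv2.COLOR_RGB2HSV),(h0,s,v),(h1,255,255))
    n,l,st,c=cv2.connectedComponentsWithStats(m)
    return [(c[i].round(1).tolist(),st[i].tolist()) for i in range(1,n) if st[i,4]>=amin]
E
python3 - <<'E'
from h import *
F={n:grab_frame(n) for n in("scene","top")}
for n,f in F.items():
    cv2.imwrite(f"pics/{n}0.png",cv2.cvtColor(f["img"],cv2.COLOR_RGB2BGR))
    print(n,{k:np.round(v,3).tolist() for k,v in f.items() if k!="img"}, ray(f,(256,192))[0])
    for nm,a in dict(red=(0,5,150,80),red2=(174,180,150,80),yel=(22,34,130,100),green=(40,85,60,40)).items(): print(nm,blobs(f,*a))
print(get_obs())
E
```

```text
scene {'vfov': 57.39, 'cx': 261.693, 'cy': 192.869, 'k1': 0.013, 'rvec': [2.242, 1.309, -0.428], 'tvec': [-230.71, -331.113, 1405.053]} [1054.50996578 -305.82435355  965.1517963 ]
red [([214.5, 163.7], [210, 154, 10, 20, 127])]
red2 []
yel [([336.6, 159.2], [330, 153, 14, 13, 119]), ([233.3, 214.3], [227, 209, 14, 12, 121]), ([212.2, 361.5], [203, 352, 19, 20, 301])]
green [([201.8, 9.2], [184, 0, 38, 23, 648]), ([192.8, 61.3], [169, 12, 47, 89, 2032]), ([203.7, 113.4], [177, 95, 53, 34, 1225]), ([292.9, 204.1], [259, 173, 65, 55, 1959])]
top {'vfov': 56.815, 'cx': 260.649, 'cy': 190.422, 'k1': -0.031, 'rvec': [2.213, -2.147, 0.142], 'tvec': [-67.68, 587.631, 952.082]} [ 487.17235164  -25.54234739 1009.13910144]
red [([310.6, 218.4], [304, 205, 14, 28, 219])]
red2 []
yel [([367.9, 100.1], [360, 93, 17, 15, 192]), ([175.6, 179.0], [154, 167, 48, 26, 397]), ([12.2, 193.6], [0, 182, 23, 19, 121]), ([215.6, 191.8], [206, 188, 19, 9, 65])]
green [([228.4, 186.2], [194, 171, 66, 31, 691]), ([219.5, 208.2], [185, 191, 70, 36, 1177]), ([236.5, 376.7], [206, 367, 62, 17, 710])]
{'t': 0.1, 'q': array([-1.27598559,  0.46833537, -0.01159556,  1.6035261 ,  0.00598571,
        1.07140205, -0.05627801]), 'qvel': array([-7.92325123e-04, -3.34235394e-03, -1.24434568e-03, -1.33681185e-03,
        3.97676798e-04,  1.71462333e-03,  8.08482357e-05]), 'effort': array([ 1.78326300e-03, -5.33525813e+01,  2.18542811e-02, -2.51963389e+01,
        1.15665994e-02,  4.34732254e-03,  2.93551534e-05]), 'eef_pos': array([215.32068102, 612.76759915, 230.40580725]), 'tool_rot': array([-8.41090808e-05,  1.68130858e-01,  9.85764346e-01, -8.13845076e-04]), 'force': array([0.7284364 , 0.00341511, 0.53088721]), 'torque': array([ 0.0102943 , -0.00992191, -0.03054503]), 'grip_force': 0.0, 'opening': 85.26311766791004}
```

```bash
ls pics
```

```text
scene0.png
top0.png
```

View pics/scene0.png

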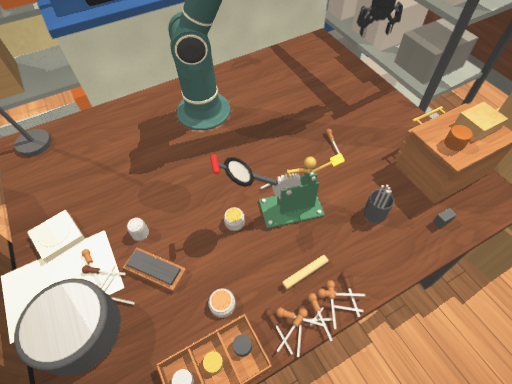

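View pics/top0.png

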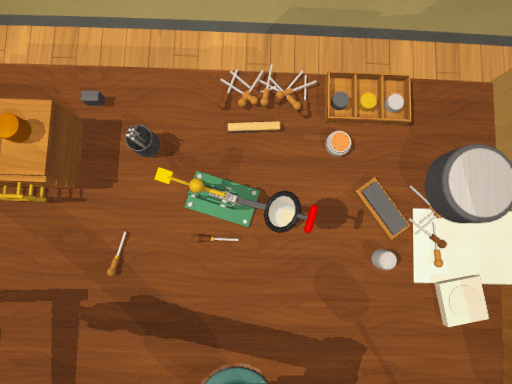

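The scene view shows the arm raised toward the left: red bar at (214,164), lens at (238,171) and yellow tail pad at (337,159). In the top view the bar is at (311,218), the pad at (163,176) and the ball at (197,185), with a graver just beside the base plate at (215,239). I'll triangulate these next.

```bash
python3 - <<'E'
from h import *
s,t=grab_frame("scene"),grab_frame("top")
print(blobs(t,25,34,200,150,20),blobs(s,25,34,180,150,20))
bar,e=tri(s,(214.5,163.7),t,(310.6,218.4)); print("bar",bar,e)
pt=[b for b in blobs(t,25,34,200,150,20) if 140<b[0][0]<185]
pad,e=tri(s,(336.6,159.2),t,pt[0][0] if pt else (163.5,176)); print("pad",pad,e)
ball,e=tri(s,(310.5,162),t,(197.3,185.3)); print("ball",ball,e)
d=(bar-pad)[:2]; L=np.linalg.norm(d); u=d/L; yaw=np.arctan2(u[1],u[0]); 
hinge=pad[:2]+u*139
th=np.arcsin((bar[2]-130)/250)
print("L",L,"yaw",yaw,"expected L",139+250*np.cos(th),"theta",th,"hinge",hinge, "ball x",(ball[:2]-hinge)@u,(ball[:2]-hinge)@[-u[1],u[0]])
P=lambda x,y,z:[*(hinge+u*x+np.array([-u[1],u[0]])*y),z]
for n,f in(("s",s),("t",t)): print(n,proj(f,[P(-139,0,215),P(250*np.cos(th),0,130+250*np.sin(th)),P(0,0,130),P(-70,0,218)]).round(1).tolist())
for f,c in((s,[(283,178),(235,215),(153,264)]),(t,[(200,239),(215,239),(237,240)])): print([onz(f,p,10).round() for p in c])
E
```

```text
[([162.8, 175.1], [154, 168, 19, 16, 191])] []
bar [ 508.14954527 -147.17068961  290.29041652] [np.float64(0.7653234411373872), np.float64(0.7653234411374324)]
pad [597.95719725 175.71221548 208.97777302] [np.float64(1.5464581423965706), np.float64(1.5464581423966368)]
ball [577.21480825  97.4860242  221.39247416] [np.float64(1.4502157691791022), np.float64(1.4502157691792026)]
L 335.13994801292637 yaw -1.8420822976581785 expected L 330.8514591339506 theta 0.6960110673236108 hinge [560.70928425  41.79584987] ball x -58.07641775311207 0.978539705671851
s [[337.5, 157.7], [216.5, 163.4], [287.9, 185.6], [313.9, 161.8]]
t [[162.8, 175.1], [308.9, 217.9], [224.5, 196.7], [191.7, 184.0]]
[array([454.,  94.,  10.]), array([ 504., -114.,   10.]), array([ 534., -396.,   10.])]
[array([450., 114.,  10.]), array([452.,  73.,  10.]), array([451.,  11.,  10.])]
```

```bash
python3 -m jog '[[[0,0,0.1,0,0,0,0],[0,0,0.1,0,0,0,0],[0.077,-0.0866,0,0,0,0,0],[0.077,-0.0866,0,0,0,0,0],[0.077,-0.0866,0,0,0,0,0]]]'; python3 -m jog '[[[0.077,-0.0866,0,0,0,0,0],[0.077,-0.0866,0,0,0,0,0],[0.077,-0.0866,0,0,0,0,0],[0.077,-0.0866,0,0,0,0,0],[0.077,-0.0866,0,0,0,0,0]]]'
```

```text
t: 0.82
eef_pos: [331.9, 481.8, 331.3]
tool_rot: [0.0, 0.168, 0.986, 0.0]
force: [0.0, -0.2, -0.0]
opening: 0.1
grip_force: 0.0
t: 1.45
eef_pos: [524.4, 265.4, 331.3]
tool_rot: [0.0, 0.168, 0.986, 0.0]
force: [0.4, 1.4, -0.1]
opening: 0.2
grip_force: 0.0
```

```bash
python3 -m jog '[[[0.0756,-0.0854,0,0,0,0,0],[0.0756,-0.0854,0,0,0,0,0],[0,0,-0.07,0,0,0,0],[0,0,-0.06,0,0,0,0],[0,0,0,0,0,0,0]]]'; python3 - <<'E'
from h import *
s,t=grab_frame("scene"),grab_frame("top")
a=cv2.resize(s["img"][80:240,210:390],None,fx=2.2,fy=2.2);b=cv2.resize(t["img"][120:280,120:340],None,fx=1.8,fy=1.8)
h=max(a.shape[0],b.shape[0]);im=np.zeros((h,a.shape[1]+b.shape[1],3),np.uint8);im[:a.shape[0],:a.shape[1]]=a;im[:b.shape[0],a.shape[1]:]=b
cv2.imwrite("pics/a1.png",im[:,:,::-1])
E
```

```text
t: 2.08
eef_pos: [597.5, 181.0, 263.7]
tool_rot: [-0.002, 0.168, 0.986, -0.001]
force: [-0.2, 0.5, 0.5]
opening: 0.2
grip_force: 0.0
```

View pics/a1.png

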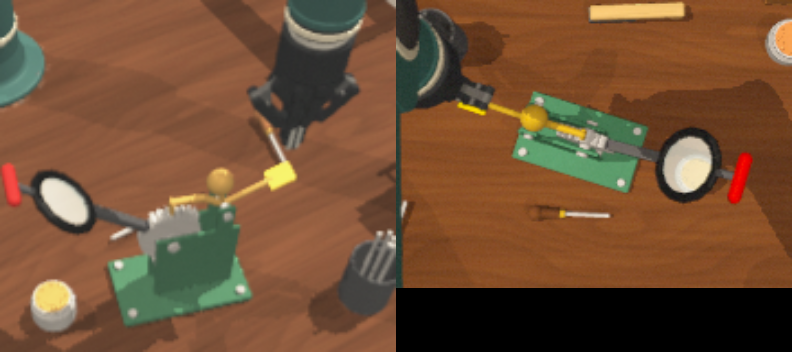

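The fingertips stand over the yellow pad: in the crop, the tip is at (292,138) above the pad at (280,178). Next I press down slowly.

```bash
python3 -m jog '[[[0,0,-0.05,0,0,0,0],[0,0,-0.03,0,0,0,0],[0,0,-0.03,0,0,0,0],[0,0,-0.02,0,0,0,0],[0,0,0,0,0,0,0]]]';  python3 -m jog '[[[0,0,-0.016,0,0,0,0],[0,0,-0.016,0,0,0,0],[0,0,-0.012,0,0,0,0],[0,0,0,0,0,0,0]]]'; python3 - <<'E'
from h import *
s=grab_frame("scene")
a=cv2.resize(s["img"][80:240,200:390],None,fx=3,fy=3)
cv2.imwrite("pics/a2.png",a[:,:,::-1])
E
```

```text
t: 2.8
eef_pos: [598.7, 181.4, 200.6]
tool_rot: [-0.001, 0.168, 0.986, -0.0]
force: [0.3, -0.2, 0.3]
opening: -0.2
grip_force: 0.0
t: 3.3
eef_pos: [598.7, 181.3, 178.6]
tool_rot: [-0.0, 0.168, 0.986, -0.0]
force: [-0.7, -0.1, 0.5]
opening: -0.2
grip_force: 0.0
```

View pics/a2.png

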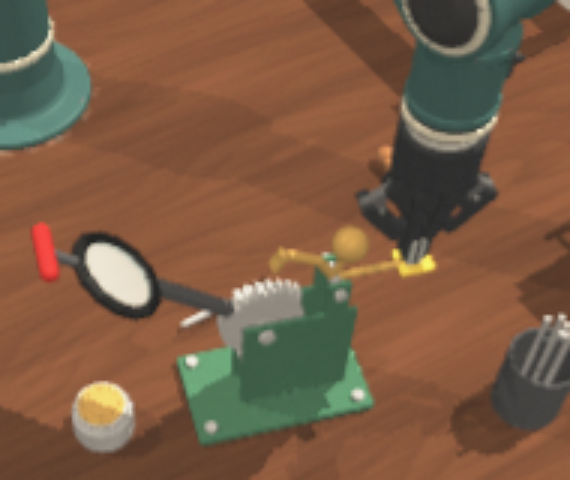

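The pawl has tipped: the ball has moved toward the tail, the hook is clear of the teeth, and the pad lies level at crop (413,262) under the fingers. I'll press a little further to feel the stop, then lift.

```bash
python3 -m jog '[[[0,0,-0.006,0,0,0,0],[0,0,0,0,0,0,0],[0,0,0,0,0,0,0]]]'
```

```text
t: 3.72
eef_pos: [599.6, 181.6, 177.2]
tool_rot: [0.001, 0.168, 0.986, 0.0]
force: [-1.0, -0.3, 5.8]
opening: -0.2
grip_force: 2.7
```

```bash
python3 -m jog '[[[0,0,0.03,0,0,0,0],[0,0,0.08,0,0,0,0],[0,0,0.12,0,0,0,0],[0,0,0.12,0,0,0,0],[0,0,0,0,0,0,0]]]'; python3 - <<'E'
from h import *
s,t=grab_frame("scene"),grab_frame("top")
rs=[b for b in blobs(s,0,5,150,80) if 180<b[0][0]<240];rt=[b for b in blobs(t,0,5,150,80) if 280<b[0][0]<340];print(rs,rt)
print(tri(s,rs[0][0],t,rt[0][0]))
print(blobs(s,22,34,130,100),blobs(t,25,34,180,130,20))
a=cv2.resize(s["img"][80:240,200:390],None,fx=3,fy=3)
cv2.imwrite("pics/a3.png",a[:,:,::-1])
E
```

```text
t: 4.35
eef_pos: [601.4, 181.9, 358.0]
tool_rot: [0.005, 0.168, 0.986, 0.003]
force: [-0.1, -1.2, -1.0]
opening: -0.5
grip_force: 0.0
[([214.4, 163.8], [210, 154, 10, 20, 125])] [([310.7, 218.1], [304, 205, 14, 28, 211])]
(array([ 508.68314485, -147.45921369,  290.63324889]), [np.float64(0.9301390368405972), np.float64(0.9301390368405358)])
[([336.9, 166.3], [327, 162, 18, 10, 111]), ([233.3, 214.4], [227, 209, 14, 12, 121]), ([212.2, 361.5], [203, 352, 19, 20, 301])] [([163.6, 176.2], [155, 169, 18, 15, 172])]
```

View pics/a3.png

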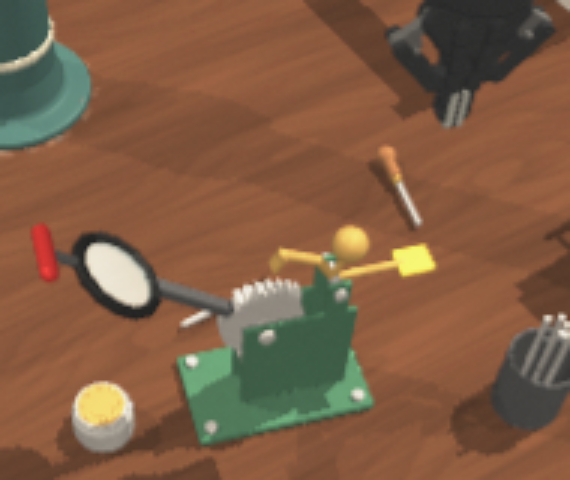

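The pawl stays tipped with the fingers away: the pad is level at crop (414,260) and the hook is clear of the teeth. The arm is still raised, with the red bar at crop (45,251). Next I travel to above the bar.

```bash
python3 -m jog '[[[-0.031,-0.1107,0,0,0,0,0],[-0.031,-0.1107,0,0,0,0,0],[-0.031,-0.1107,0,0,0,0,0],[-0.031,-0.1107,0,0,0,0,0],[-0.031,-0.1107,0,0,0,0,0]]]';python3 -m jog '[[[-0.031,-0.1107,0,0,0,0,0],[0,0,-0.04,0,0,0,0],[0,0,0,0,0,0,0],[0,0,0,0,0,0,0]]]'; python3 - <<'E'
from h import *
s,t=grab_frame("scene"),grab_frame("top")
a=cv2.resize(s["img"][80:240,170:320],None,fx=2.4,fy=2.4);b=cv2.resize(t["img"][120:280,180:360],None,fx=2.4,fy=2.4)
cv2.imwrite("pics/a4.png",np.hstack([a,b])[:,:,::-1])
E
```

```text
t: 5.08
eef_pos: [519.9, -96.8, 349.6]
tool_rot: [-0.002, 0.168, 0.986, -0.0]
force: [0.8, -0.4, -0.1]
opening: 0.3
grip_force: 0.0
t: 5.58
eef_pos: [506.2, -149.7, 330.9]
tool_rot: [-0.001, 0.167, 0.986, -0.0]
force: [-0.6, -0.2, 0.8]
opening: 0.3
grip_force: 0.0
```

View pics/a4.png

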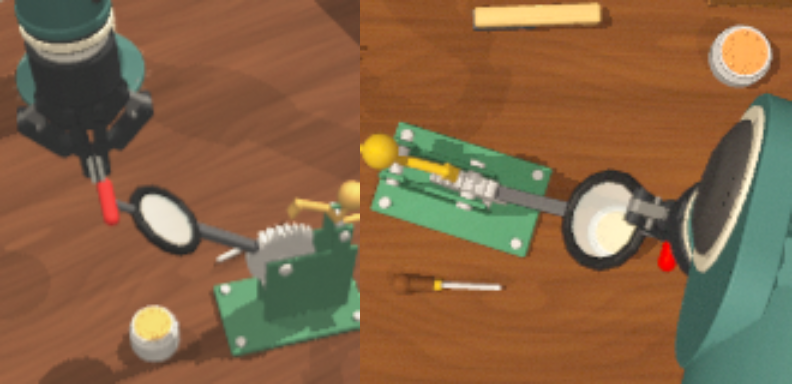

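The fingertips are right above the red bar in the left crop (95,170), clear of the lens. I lower onto the bar, then follow its arc.

```bash
python3 -m jog '[[[-0.002,-0.006,-0.03,0,0,0,0],[0,0,-0.03,0,0,0,0],[0,0,-0.012,0,0,0,0],[0,0,0,0,0,0,0]]]'; python3 -m jog '[[[-0.003,-0.010,-0.015,0,0,0,0],[-0.004,-0.013,-0.018,0,0,0,0],[0,0,0,0,0,0,0]]]'
```

```text
t: 6.18
eef_pos: [504.5, -154.6, 294.8]
tool_rot: [-0.0, 0.169, 0.986, -0.0]
force: [0.1, -0.0, -0.3]
opening: 0.1
grip_force: 0.2
t: 6.55
eef_pos: [501.4, -165.4, 278.3]
tool_rot: [-0.0, 0.169, 0.986, 0.0]
force: [-0.5, 0.4, 0.2]
opening: -0.5
grip_force: 0.0
```

```bash
python3 - <<'E'
from h import *
s,t=grab_frame("scene"),grab_frame("top")
print(blobs(s,0,5,150,80,10),blobs(t,0,5,150,80,5))
a=cv2.resize(s["img"][110:220,170:320],None,fx=4,fy=4)
cv2.imwrite("pics/a5.png",a[:,:,::-1])
for th in(.5,.55,.6,.65,.7,.75):
    c=[560.4-.268*250*np.cos(th),40-.963*250*np.cos(th),130+250*np.sin(th)]; print(th,proj(s,[c]).round(1))
E
```

```text
[([210.9, 173.6], [207, 165, 8, 15, 72])] [([312.0, 230.0], [309, 224, 7, 11, 43])]
0.5 [[207.2 175.6]]
0.55 [[209.  172.6]]
0.6 [[211.1 169.5]]
0.65 [[213.5 166.4]]
0.7 [[216.1 163.3]]
0.75 [[218.9 160.3]]
```

View pics/a5.png

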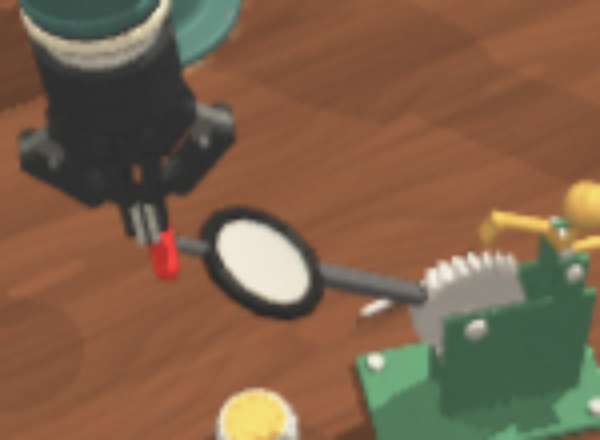

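The bar has gone down to about 0.6 rad, at crop (163,258). The fingertips at (147,222) sit slightly outboard on it, and the hook is still clear. I continue along the arc with a smaller outward offset.

```bash
python3 -m jog '[[[-0.0016,-0.0058,-0.024,0,0,0,0],[-0.0038,-0.0135,-0.024,0,0,0,0],[-0.0032,-0.0116,-0.024,0,0,0,0],[-0.0027,-0.0096,-0.024,0,0,0,0]]]'; python3 - <<'E'
from h import *
p=get_obs()["eef_pos"]; d=p[:2]-[560.4,40]; print(d@[-.268,-.963],250*np.sqrt(1-((p[2]-138)/250)**2))
s,t=grab_frame("scene"),grab_frame("top")
print(blobs(s,0,5,150,80,10),blobs(t,0,5,150,80,5))
for th in(.3,.35,.4,.45):
    c=[560.4-.268*250*np.cos(th),40-.963*250*np.cos(th),130+250*np.sin(th)]; print(th,proj(s,[c]).round(1))
E
```

```text
t: 7.15
eef_pos: [496.1, -186.0, 230.3]
tool_rot: [0.0, 0.168, 0.986, -0.0]
force: [-0.8, -2.9, 3.9]
opening: 0.0
grip_force: 1.8
234.85328384391454 232.3390734417771
[([203.7, 187.6], [200, 182, 8, 11, 57])] [([319.0, 233.2], [317, 227, 6, 11, 36])]
0.3 [[202.5 187.5]]
0.35 [[203.3 184.6]]
0.4 [[204.3 181.7]]
0.45 [[205.6 178.7]]
```

```bash
python3 -m jog '[[[-0.0024,-0.0085,-0.024,0,0,0,0],[-0.002,-0.0071,-0.024,0,0,0,0],[-0.0016,-0.0058,-0.024,0,0,0,0],[-0.0013,-0.0048,-0.024,0,0,0,0],[-0.001,-0.0035,-0.024,0,0,0,0]]]'; python3 -m jog '[[[-0.0007,-0.0025,-0.024,0,0,0,0],[0,-0.001,-0.018,0,0,0,0],[0,0,-0.014,0,0,0,0],[0,0,0,0,0,0,0]]]'
```

```text
t: 7.88
eef_pos: [491.6, -200.7, 169.9]
tool_rot: [-0.0, 0.168, 0.986, -0.0]
force: [-0.4, -2.6, 2.2]
opening: -0.2
grip_force: 1.3
t: 8.38
eef_pos: [491.1, -201.2, 142.0]
tool_rot: [-0.001, 0.168, 0.986, 0.0]
force: [0.0, -0.4, 0.4]
opening: -0.1
grip_force: 0.0
```

Bar top should reach 138 mm at the stop; I press on gently until force rises.

```bash
python3 -m jog '[[[0,0,-0.006,0,0,0,0],[0,0,-0.004,0,0,0,0],[0,0,0,0,0,0,0],[0,0,0,0,0,0,0]]]'
```

```text
t: 8.88
eef_pos: [491.6, -201.5, 137.9]
tool_rot: [0.0, 0.168, 0.986, 0.0]
force: [0.6, 1.7, 2.4]
opening: -0.3
grip_force: 1.3
```

```bash
python3 -m jog '[[[0,0,-0.006,0,0,0,0],[0,0,0,0,0,0,0],[0,0,0,0,0,0,0]]]'
```

```text
t: 9.25
eef_pos: [491.8, -201.6, 137.0]
tool_rot: [0.0, 0.168, 0.986, 0.001]
force: [-6.2, 4.1, 22.8]
opening: -0.3
grip_force: 10.9
```

It is firmly on the stop: 22.8 N at z 137. I lift straight up and check.

```bash
python3 -m jog '[[[0,0,0.02,0,0,0,0],[0,0,0.06,0,0,0,0],[0,0,0.1,0,0,0,0],[0,0,0.1,0,0,0,0],[0,-0.1,0,0,0,0,0]]]'; python3 -m jog '[[[0,-0.1,0,0,0,0,0],[0,-0.1,0,0,0,0,0],[0,0,0,0,0,0,0],[0,0,0,0,0,0,0]]]'; python3 - <<'E'
from h import *
s,t=grab_frame("scene"),grab_frame("top")
r,q=blobs(s,0,5,150,80,10),blobs(t,0,5,150,80,10);print(r,q)
c=[560.4-.268*250,40-.963*250,130]; print(proj(s,[c]),proj(t,[c])); print(blobs(s,22,34,130,100))
if r and q: print(tri(s,r[0][0],t,q[0][0]))
a=cv2.resize(s["img"][100:250,150:390],None,fx=3,fy=3)
cv2.imwrite("pics/a6.png",a[:,:,::-1])
E
```

```text
t: 9.88
eef_pos: [494.9, -250.0, 278.9]
tool_rot: [0.004, 0.164, 0.986, 0.001]
force: [0.8, 0.8, -0.3]
opening: -0.0
grip_force: 0.0
t: 10.38
eef_pos: [491.3, -351.6, 274.2]
tool_rot: [-0.0, 0.168, 0.986, 0.0]
force: [-0.0, 0.1, -0.2]
opening: 0.2
grip_force: 0.0
[([201.6, 203.5], [198, 195, 8, 18, 101])] [([322.0, 227.0], [317, 216, 11, 23, 143])]
[[202.62386334 203.37797444]] [[321.43563097 226.72750421]]
[([337.4, 166.2], [331, 162, 14, 10, 103]), ([212.1, 361.5], [203, 352, 19, 20, 303])]
(array([ 492.48911632, -202.83821942,  129.70111926]), [np.float64(0.6616766702304863), np.float64(0.6616766702305262)])
```

View pics/a6.png

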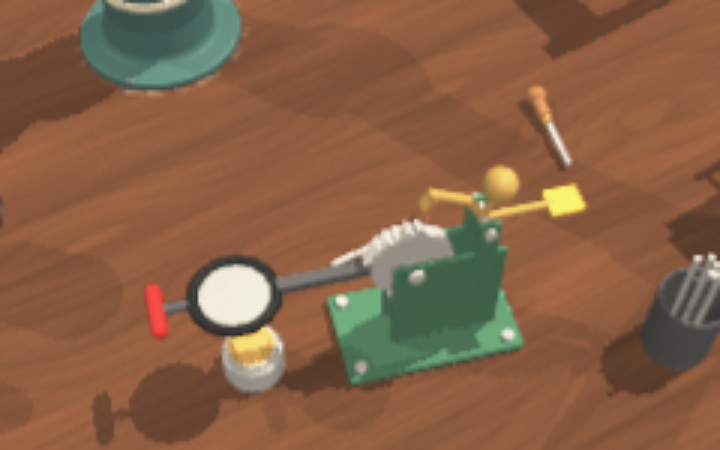

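The arm lies level: the bar is at crop (157,311), triangulated at z 129.7. The pawl is still tipped, with the pad level at (563,200) and the hook clear. The robot is touching nothing, so I hand in.

```bash
python3 -c "from workcell import finish_job; print(finish_job())"
```

```text
the job is handed in; nothing more can be done
None
```

The job is handed in: the magnifier arm lies level on its stop (bar measured at z 129.7 mm), the pawl is still tipped free, and I kept the robot clear of the lens glass, dies and tools; the hand-in returned no verdict.

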